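Stow a white box in the low pigeonhole

ROBOT

A 6-joint arm with a two-finger parallel gripper is mounted at the origin on a cart in front of the work surface, level with it; the furniture and walls round the work are solid. World frame = base frame: x ahead of the robot, y to its left, z up, the work surface at z = 0. Lengths are in m, angles in rad, forces in N, time in s.
With the tool pointing down it reaches from about 0.35 to 0.775 m from the base axis. Payload 5.5 kg.
Tool frame: the origin (TCP) lies at the very end of the fingers, on their centre line; the grasp point (between the pads) lies env.hold_point_z behind it (env.hold_point_z is the distance from the TCP to the grasp point, in m); z points along the fingers, y is the line along which they close (so a half turn about z gives the same grasp; the last joint's range is limited). The gripper opens to 85 mm and grips with 20 to 120 N. Pads are 22 mm wide; open, the fingers measure 114 mm over their backs; the gripper's body (76 mm by 85 mm) begins 54 mm behind the grasp point. The pads swing forward as they close: fully open they stand 13 mm farther back than shut.
Start: joints at [1.025, 0.313, 0.046, 1.304, 0, 1.431], TCP at [0.227, 0.528, 0.231] pointing down, gripper open.
Joint ranges: [-2.76, 2.76], [-0.86, 1.69], [-1.03, 1.26], [-2.2, 2.34], [-1.47, 1.5], [-3.14, 3.14]. Speed limits (rad/s): [2.57, 2.57, 3.14, 3.14, 3.14, 3.14].

INTERFACE

Orientations are given as a unit quaternion [w, x, y, z].
In Python, from workcell import env gives the robot as it stands.
- The arm moves only by the tool carry_out, never from a script. Its argument "steps" is a list of rows, each a list of 3 entries, a list of its own where there are three numbers: the turn, a rotation vector about the tool's x, y, z in degrees, then the shift along the tool's x, y, z in cm, then the closure in counts, from 0 (fully open) to 255 (shut). A call has exactly 8 rows; each row is the pose to reach, as a shift and turn from the pose commanded when the call began, along the tool's axes at that moment; what a row does not reach only later rows make up. A row lasts 1/8 s, in which the tool goes at most 62.5 mm and 10.7 degrees, less where a joint would pass 70% of its speed; a pose out of reach is approached as far as the arm can. A call with a gripper value outside its range is refused whole. The fingers move at their own pace and stop on an object; "force" is the grip in N (left out, the last holds). Time passes only in rows, so rows that repeat a pose let the fingers close, or fill a call up. It gives the time, the measured TCP pose, the force, the opening and the grip force at its end, in the units of the state.
- env.get_state(): the state, without advancing time (a new reading comes with each control period).
- env.read_camera(name): name is "scene" or "top" or "wrist"; returns (picture, depth): 384x512x3 uint8, red, green, blue; 384x512 float32, m along the optical axis (not along the pixel's ray), 0 where there is no reading.
- env.get_calibration(name): a dict with "fx", "fy", "cx", "cy" (pixels), "origin" and "orientation" of the camera in the world. Camera axes: x right, y up, looking along -z (the intrinsics and any distortion apply to the point x, -y, -z); pixel columns grow to the right and rows downward; lengths in m; the calibration is good to about 2 mm. A picture is of the moment at which its call begins: read the wrist's pose just before it. get_calibration takes no time and is no camera call; for the wrist camera it gives the pose at the moment of the call.
- env.hand_in(): hands the job in; it is judged then, once.
The state is a dict: "clock": time; "joint_pos": joint angles; "qvel": joint speeds; "tau": joint torques, N m; "tcp_pos": TCP position; "orientation": TCP orientation; "wrist_force": force on the tool from outside, world axes, zero at the start; "ft_torque": the same for the moment, N m; "finger_gap": finger opening in m; "grip_force": force on a finger pad.
Only numpy, scipy, OpenCV 4.12 (cv2) and the standard library are available. Lean on these libraries where they do the work, as an engineer would, in place of code of your own. Each camera call takes 0.05 s, during which the arm holds its last target. There are 200 camera calls.

TASK

Lift the white card box out of its wooden stand, lay it flat on the bench, and then push it lying flat and end first into the low wooden pigeonhole until it is fully home against the back. Leave the other things on the bench where they are.

Things in the scene. Friction and masses are not known exactly. Their poses are not given: they have to be found in the camera images.
- white_box: Stiff white card box, 0.2 to 0.32 kg: 142 mm long (own y), 92 wide (own x), 46 thick (own z); the solid part is 140 x 91 x 45. Origin: middle of one broad face. At the start it stands on a long narrow edge in the stand: own x vertical, own y level along the slot. Lying flat it is too wide for most grippers and is moved by pushing. It may finish with either broad face up, either end first.
- box_center (a point): The middle of the white box's volume; its axes are those of white_box.
- rack: Low plywood stand fixed to the bench at its right side, 150 mm long (x), 130 wide (y): base 8 mm thick, two rails along x, 12 mm thick, tops 42 mm above the bench; the slot between is 52 mm wide, open at both ends. Origin on the bench under the middle of the slot. The white box stands in it on the base; its top is 99 mm above the bench, 57 mm of it above the rails.
- bay: The low pigeonhole: plywood housing fixed to the bench, without a floor: a box slides in on the bench. Outside 110 mm deep (x), 134 wide (y), 69 high; inside 100 deep, 110 wide, 58 high. Origin on the bench under its middle; x points inward from the mouth (x = -55) to the back wall (its face at x = +45), y to the left. Fully home, the white box stands 40 mm out of the mouth, centre at x = -25.
- bay_mouth (a point): Point on the bench at the middle of the pigeonhole's mouth; axes as the pigeonhole's (x inward).
- bay_stop (a point): Point on the bench at the middle of the face of the pigeonhole's back wall; axes as the pigeonhole's.
- red_box: Bystander: red card box lying behind the stand, 67 x 147 x 37 mm.
- tin_nails: Bystander: tin, 72 mm across, 84 mm high, origin under its middle.
- tape_measure: Bystander: yellow tape measure, 62 x 75 x 37 mm.
- pliers_red: Bystander: pliers with red grips, 171 x 53 x 14 mm.
- driver_yellow: Bystander: screwdriver with a yellow handle, 194 mm long, 28 mm thick.
- offcut_2: Bystander: small wood offcut, 35 x 60 x 18 mm.

How it is judged:
On the way, in this order (a step that is already met when the one before it is completed fails the run):
1. the white box has been lifted out of the stand, clear of it (height (world z) of box_center above 0.09 m and contact force between white_box and rack below 0.01 N), for 0.1 s.
2. the white box has been put down: it lies flat on the bench, let go of, before it is pushed home ((angle between white_box's own z axis and vertical below 0.12 rad or angle between white_box's own z axis and vertical above 3.02 rad) and height (world z) of box_center below 0.035 m and x of box_center in the frame of bay below -0.065 m and contact force between the fingers and white_box below 0.3 N), for 0.1 s.
At the end, for the whole second after the job is handed in: The white box lies flat on the bench in the pigeonhole, end first, its inner end within 8 mm of the back wall, between the side walls (centre within 20 mm of the pigeonhole's middle line), let go of and at rest; each other thing is within 30 mm of where it was ((angle between white_box's own z axis and vertical below 0.12 rad or angle between white_box's own z axis and vertical above 3.02 rad) and height (world z) of box_center below 0.035 m and x of box_center in the frame of bay between -0.033 and -0.018 m and y of box_center in the frame of bay between -0.02 and 0.02 m and angle between the y axis of white_box and the x axis of bay, either way round below 0.17 rad and linear speed of white_box below 0.02 m/s and distance of each of red_box, tin_nails, tape_measure, pliers_red, driver_yellow, offcut_2 from where it was at the start of the episode below 0.03 m); the robot touches nothing.
It fails at once if one of the other things on the bench is moved more than 30 mm (distance of any of red_box, tin_nails, tape_measure, pliers_red, driver_yellow, offcut_2 from where it was at the start of the episode above 0.03 m).
It also fails if it takes over 72 s, if anything falls off the work surface, if the arm or the gripper's body presses on something with over 40 N, if the wrist force passes 120 N, or if a joint passes its speed limit or range.

## Working session

There is one attempt and no reset: what is moved stays moved. The work goes in short steps, Python scripts to look and compute and a tool call to move; the robot and the scene stay as the last step left them, time stands still between calls to the robot, and variables do not carry over. Pictures are saved under pics/ and viewed, at most 10 in all, crops included, and the job is handed in when it is done.

Besides the shell and the picture viewer there is one more tool, called after "Request:" in YAML: its name, and indented under it one key for each argument. carry_out: Moves the arm, as the interface text tells. Its arguments: {"type":"object","properties":{"steps":{"type":"array","items":{"type":"array"}},"force":{"type":"number"}},"required":["steps"]}

```bash
mkdir -p pics; ls
cat > h.py <<'E'
from workcell import env
import numpy as np, cv2
from scipy.spatial.transform import Rotation as R
def rot(q): return R.from_quat([q[1],q[2],q[3],q[0]])
def cloud(d,c):
    v,u=np.mgrid[:384,:512]
    p=np.stack([(u-c['cx'])/c['fx']*d,-(v-c['cy'])/c['fy']*d,-d],-1)
    return p@rot(c['orientation']).as_matrix().T+np.array(c['origin'])
def shot(n):
    c=env.get_calibration(n); i,d=env.read_camera(n); return i,d,c,cloud(d,c)
E
python3 - <<'E'
from h import *
np.set_printoptions(precision=4,suppress=True)
for n in('top','scene'):
    i,d,c,p=shot(n); cv2.imwrite(f'pics/{n}0.png',i[:,:,::-1]); print(n,c); np.savez(f'{n}0.npz',i=i,d=d,p=p)
s=env.get_state(); print(s, env.hold_point_z); print(rot(s['orientation']).as_matrix())
E
```

```text
pics
top {'fx': 474.00637127743914, 'fy': 474.00637127743914, 'cx': 254.64081340731104, 'cy': 186.5858354599809, 'origin': array([-0.3276, -0.2822,  1.2275]), 'orientation': array([ 0.7487,  0.261 , -0.1972, -0.5766])}
scene {'fx': 422.1559258850836, 'fy': 422.1559258850836, 'cx': 256.1000934867831, 'cy': 183.35857640492623, 'origin': array([-0.5495, -0.6677,  0.8963]), 'orientation': array([ 0.7615,  0.4096, -0.2319, -0.4456])}
{'clock': 0.1, 'joint_pos': array([1.0254, 0.3139, 0.0451, 1.3036, 0.    , 1.4312]), 'qvel': array([-0.0002, -0.0001,  0.0018,  0.    , -0.0001, -0.0014]), 'tau': array([  0.0029, -48.1725,  29.9244,   0.0128,  -0.0002,   0.    ]), 'tcp_pos': array([0.2267, 0.5279, 0.2305]), 'orientation': array([-0.0003,  0.2015,  0.9795, -0.0008]), 'wrist_force': array([-0.0041, -0.054 ,  0.4159]), 'ft_torque': array([-0.0242, -0.0309, -0.0067]), 'grip_force': 0.0, 'finger_gap': 0.08558999712277741} 0.0187
[[-0.9188  0.3947 -0.0009]
 [ 0.3947  0.9188 -0.0014]
 [ 0.0002 -0.0016 -1.    ]]
```

```bash
python3 -c "
import cv2,numpy as np
cv2.imwrite('pics/both.png',np.vstack([cv2.imread('pics/top0.png'),cv2.imread('pics/scene0.png')])[:, :][:768] if 0 else cv2.resize(np.hstack([cv2.imread('pics/top0.png'),cv2.imread('pics/scene0.png')]),(800,300)))"
```

```text
(no output)
```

View pics/top0.png

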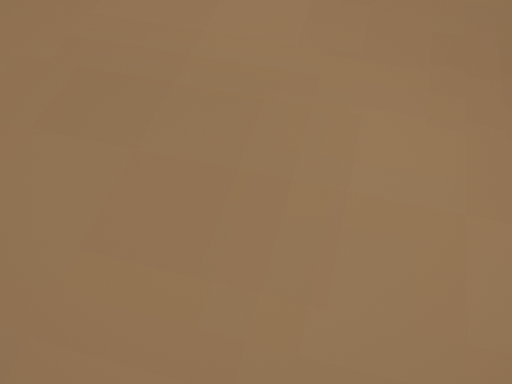

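View pics/scene0.png

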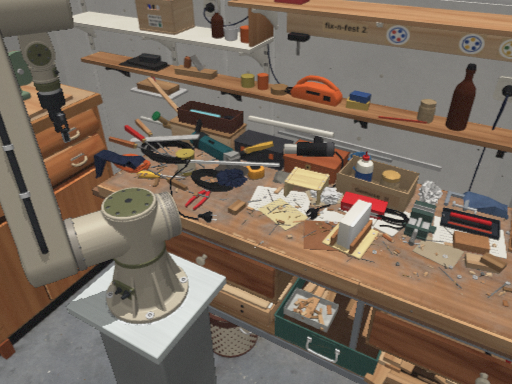

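The top view shows only blank wood, so something may be blocking it or the camera may be misaimed. The scene view shows the white box in its stand at about (353,225), with the red box behind it at (365,203). A pale plywood box near (305,180) may be the pigeonhole. I'll check depths and zoom in.

Run:
```python
import numpy as np,cv2
np.set_printoptions(precision=3,suppress=True)
t=np.load('top0.npz');s=np.load('scene0.npz')
for v,u in((50,50),(190,255),(350,450)):print('top',t['d'][v,u],t['p'][v,u])
for v,u in((203,366),(226,340),(205,351),(180,305),(190,285),(200,198),(172,255),(175,146),(155,260),(245,345)):print((u,v),s['p'][v,u])
cv2.imwrite('pics/c1.png',cv2.resize(s['i'][130:280,90:420,::-1],(792,360),interpolation=cv2.INTER_CUBIC))
```

```text
top 0.1782177 [-0.202 -0.168  1.12 ]
top 0.13624181 [-0.247 -0.26   1.12 ]
top 0.10819966 [-0.28  -0.315  1.119]
(366, 203) [ 0.55  -0.429  0.098]
(340, 226) [ 0.424 -0.392  0.081]
(351, 205) [ 0.611 -0.367  0.027]
(305, 180) [ 0.623 -0.188  0.066]
(285, 190) [ 0.579 -0.132  0.031]
(198, 200) [0.411 0.133 0.001]
(255, 172) [0.626 0.02  0.035]
(146, 175) [0.428 0.392 0.019]
(260, 155) [0.733 0.057 0.046]
(345, 245) [ 0.42  -0.416  0.018]
```

View pics/c1.png

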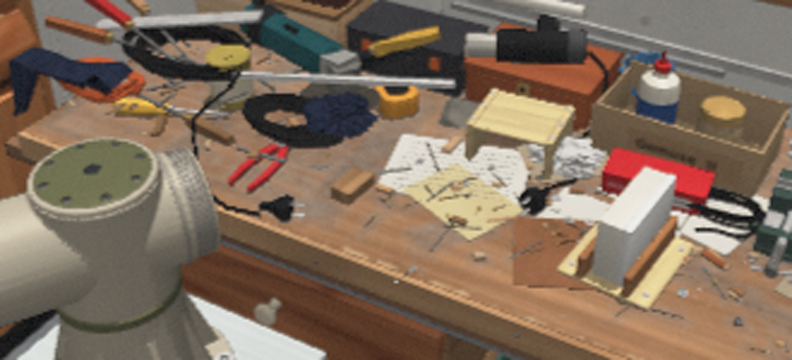

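The zoomed view shows the pigeonhole at crop (525,115), with its mouth towards the robot. The stand and white box are at (640,230), the red box behind at (660,180), the offcut at (350,183), and loose papers lie between. Next I'll fit the top faces.

```bash
cat >> h.py <<'E'
def rectz(p,m,lo,hi,name=''):
    q=p[m&(p[...,2]>lo)&(p[...,2]<hi)]
    g=np.round((q[:,:2]*1000)).astype(np.float32)
    (c,s,a)=cv2.minAreaRect(g); print(name,len(q),'c',np.round(c,1),'s',np.round(s,1),'a',round(a,2),'z',np.round(np.percentile(q[:,2],[5,50,95]),4))
    return cv2.boxPoints(((c),s,a))
E
python3 - <<'E'
from h import *
np.set_printoptions(precision=1,suppress=True)
s=np.load('scene0.npz');p=s['p'];i=s['i'];hsv=cv2.cvtColor(i,cv2.COLOR_RGB2HSV)
x,y=p[...,0],p[...,1]
def big(m):
    n,l,st,_=cv2.connectedComponentsWithStats(m.astype(np.uint8)); k=1+np.argmax(st[1:,4]); print(st[k]); return l==k
reg=lambda a,b,c,d:(x>a)&(x<b)&(y>c)&(y<d)
z=p[...,2]
m=big(reg(.38,.62,-.5,-.3)&(hsv[...,1]<60)&(z>.092)&(z<.108)); print(rectz(p,m,.09,.11,'box'))
m=big(reg(.5,.75,-.3,-.08)&(z>.062)&(z<.076)&(hsv[...,0]>12)&(hsv[...,0]<35)&(hsv[...,1]>40)); print(rectz(p,m,.06,.08,'bay'))
m=big(reg(.4,.75,-.6,-.25)&(hsv[...,1]>190)&((hsv[...,0]<6)|(hsv[...,0]>174))); print(rectz(p,m,.02,.05,'red'))
m=reg(.35,.6,-.55,-.3)&(z>.036)&(z<.046); m=big(m);print(rectz(p,m,.03,.05,'rail'))
m=big(reg(.4,.56,-.15,.1)&(z>.012)&(z<.025));print(rectz(p,m,.01,.05,'offcut'))
# things above bench in workspace
for zz in(.015,.05,.09):
    print(zz)
    H=np.zeros((20,20),int)
    q=p[(z>zz)&(z<.5)&reg(.3,.8,-.6,.4)]
    H,_,_=np.histogram2d(q[:,0],q[:,1],bins=[np.arange(.3,.81,.05),np.arange(-.6,.41,.05)]);print(H.astype(int))
E
```

```text
[340 200  32  29 451]
box 451 c [ 485.9 -417.7] s [ 47.7 142.1] a 85.33 z [0.1 0.1 0.1]
[[ 413.1 -435.6]
 [ 554.7 -447.2]
 [ 558.6 -399.7]
 [ 417.  -388.1]]
[285 167  45  24 647]
bay 647 c [ 638.1 -189.5] s [116.7 134.4] a 4.24 z [0.1 0.1 0.1]
[[ 574.9 -126.8]
 [ 584.8 -260.8]
 [ 701.2 -252.2]
 [ 691.3 -118.2]]
[342 192  30  13 127]
red 127 c [ 636.6 -376.5] s [69.5 90.8] a 6.12 z [0. 0. 0.]
[[ 597.3 -335. ]
 [ 606.9 -425.3]
 [ 676.  -417.9]
 [ 666.4 -327.6]]
[331 218  42  30 252]
rail 252 c [ 475.5 -416.1] s [ 76.3 154.8] a 83.95 z [0. 0. 0.]
[[ 394.5 -445.9]
 [ 548.4 -462.2]
 [ 556.4 -386.3]
 [ 402.5 -370. ]]
[228 200  18  13 127]
offcut 127 c [433.  -18.1] s [39.6 62.9] a 88.03 z [0. 0. 0.]
[[400.9 -36.8]
 [463.8 -39. ]
 [465.2   0.6]
 [402.3   2.8]]
0.015
[[  0   0   0   0   0   0   0   0   0   0   0   0  90  15   0  33   0   0
    0  14]
 [  0   0   0   4   0   0   0   0   0   0   0   1   0   0  39  83  49  23
   16  23]
 [  0   0   5 450 171   0   0   0   0   0   0  89  58 130 103  46  14   7
   26 111]
 [  1   0  46 246  28   0  10   0   0   0   0  45 212 109  44 108  24  37
 
[... 1532 characters left out ...]
   0   0
    0  13]
 [  0   0   0 110  26   0   0   0   0   0   0   0   0   0   0   4  11   0
    0   0]
 [  0   0   0 140  25   0   0   0   0   0   0   0  45  34   0   0  15   0
    0   0]
 [  0   0   0 146   4   0   0   0   0   0   0   0  53  20  12   0   1   0
    0   0]
 [  0   0   0  23   0   0   0   0   0   4  52  41  49 110 104  59   1   1
   14  49]
 [  0   0   0   0   0   0   0   0   0   0   0   0   0  49  46  66 101 120
   60  10]
 [  0   3   4   2   5   5   2   0   0   0   0  15  90  53   0   0   5  33
   30   0]
 [  0   0  27  21 136  40   0   0   7 129 126  13   6   0   0  46 200 188
  202 145]
 [  0   0  54  41  60  15   9 115 185  64   7   0   0   0   0 107   7  10
    8  12]]
```

```bash
cat >> h.py <<'E'
def tool(yaw,tilt=0):
    a=np.radians(yaw);c,s=np.cos(a),np.sin(a)
    return R.from_matrix(np.array([[c,s,0],[s,-c,0],[0,0,-1.]]))*R.from_euler('x',tilt,degrees=True)
def plan(targets,start=None):
    """targets: (pos,yaw,tilt); prints turn deg, shift cm from the present pose"""
    if start is None:
        s=env.get_state(); p0,R0=np.array(s['tcp_pos']),rot(s['orientation']); print('clock',s['clock'])
    else: p0,R0=np.array(start[0]),tool(*start[1:])
    for p,y,t in targets:
        print(np.round((R0.inv()*tool(y,t)).as_rotvec(degrees=True),1).tolist(),np.round(100*R0.inv().apply(np.array(p)-p0),2).tolist())
E
python3 - <<'E'
from h import *
plan([((.42,.15,.30),166,0),((.48,-.2,.3),175.3,0),((.486,-.418,.22),175.3,0)])
E
```

```text
clock 0.1
[-0.1, -0.0, -9.2] [-32.67, -27.11, -6.91]
[-0.1, -0.0, -18.5] [-52.0, -56.9, -6.87]
[-0.1, -0.0, -18.5] [-61.16, -76.68, 1.16]
```

Request:
carry_out:
  steps:
    - [[0,0,-9],[-32.7,-27.1,-6.9],0]
    - [[0,0,-9],[-32.7,-27.1,-6.9],0]
    - [[0,0,-9],[-32.7,-27.1,-6.9],0]
    - [[0,0,-9],[-32.7,-27.1,-6.9],0]
    - [[0,0,-9],[-32.7,-27.1,-6.9],0]
    - [[0,0,-9],[-32.7,-27.1,-6.9],0]
    - [[0,0,-9],[-32.7,-27.1,-6.9],0]
    - [[0,0,-9],[-32.7,-27.1,-6.9],0]
  force: 40

```text
clock: 1.1
tcp_pos: [0.4222, 0.1473, 0.3005]
orientation: [0.0, 0.127, 0.992, -0.0]
wrist_force: [0.6, 0.5, -1.1]
finger_gap: 0.0853
grip_force: 0.0
```

Run:
```python
from h import *
plan([((.48,-.2,.3),175.3,0),((.486,-.418,.22),175.3,0)])
```

```text
clock 1.1
[-0.0, 0.1, -9.9] [-14.37, -32.14, 0.07]
[-0.0, 0.1, -9.9] [-20.45, -53.08, 8.07]
```

Request:
carry_out:
  steps:
    - [[0,0,-9.9],[-14.4,-32.1,0],0]
    - [[0,0,-9.9],[-14.4,-32.1,0],0]
    - [[0,0,-9.9],[-14.4,-32.1,0],0]
    - [[0,0,-9.9],[-14.4,-32.1,0],0]
    - [[0,0,-9.9],[-14.4,-32.1,0],0]
    - [[0,0,-9.9],[-14.4,-32.1,0],0]
    - [[0,0,-9.9],[-14.4,-32.1,0],0]
    - [[0,0,-9.9],[-14.4,-32.1,0],0]

```text
clock: 2.1
tcp_pos: [0.4808, -0.195, 0.2997]
orientation: [-0.001, 0.038, 0.999, 0.001]
wrist_force: [-0.5, 0.0, -0.3]
finger_gap: 0.0852
grip_force: 0.0
```

Run:
```python
from h import *
i,d,c,p=shot('wrist'); cv2.imwrite('pics/w1.png',i[:,:,::-1]); np.savez('w1.npz',i=i,d=d,p=p)
print(c['origin'],env.get_state()['joint_pos'])
plan([((.486,-.418,.2),175.3,0),((.486,-.418,.056),175.3,0)])
```

```text
[ 0.40133663 -0.18876046  0.44352851] [-5.39789437e-01  1.93664934e-01  5.55797838e-02  1.43400911e+00
  5.24692526e-04 -4.65418351e-01]
clock 2.15
[0.1, -0.1, 0.4] [-2.19, -22.25, 9.98]
[0.1, -0.1, 0.4] [-2.2, -22.26, 24.38]
```

View pics/w1.png

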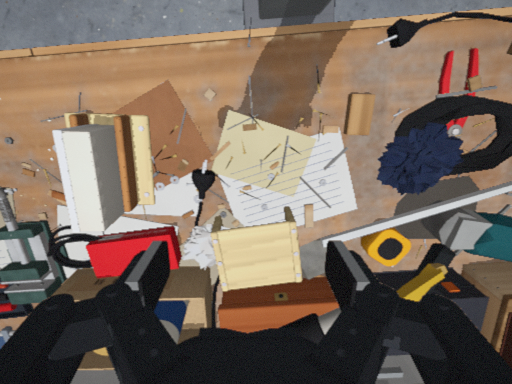

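The wrist view shows the pigeonhole roof at (257,255) with its mouth facing up the image. The white box is at (92,170), a black plug at (203,180), and crumpled paper at (200,245). Now I'll measure them from here.

Run:
```python
from h import *
np.set_printoptions(precision=1,suppress=True)
s=np.load('w1.npz');p=s['p'];i=s['i'];x,y,z=p[...,0],p[...,1],p[...,2]
def big(m):
    n,l,st,_=cv2.connectedComponentsWithStats(m.astype(np.uint8)); k=1+np.argmax(st[1:,4]); print(st[k]); return l==k
U=np.arange(512)[None,:]+0*x;V=np.arange(384)[:,None]+0*x
m=big((U>200)&(U<310)&(V>210)&(V<300)&(z>.06)&(z<.078)); print(rectz(p,m,.05,.09,'bay'))
m=big((U>40)&(U<160)&(V>110)&(V<250)&(z>.09)&(z<.108)); print(rectz(p,m,.08,.12,'box'))
m=big((U<215)&(z>.035)&(z<.046)&(V<220)); print(rectz(p,m,.03,.05,'rail'))
for n,(u,v) in dict(plug=(203,180),paper=(200,245),paper2=(212,225),blk=(307,213),post=(223,218),post2=(288,215),pape=(260,150)).items(): print(n,1000*p[v,u])
r=(x>.38)&(x<.6)&(y<-.08)&(y>-.34)&(V<225)
print('med z bench',np.median(1000*z[r])); rr=r&(z>.008)
H,a,b=np.histogram2d(x[rr],y[rr],bins=[np.arange(.38,.61,.02),np.arange(-.34,-.07,.02)]);print(b*1000);print(np.c_[a[:-1]*1000,H].astype(int))
```

```text
[ 210  220   92   71 5102]
bay 5102 c [ 641.  -191.3] s [110.6 134.5] a 4.09 z [0.1 0.1 0.1]
[[ 581.  -128.1]
 [ 590.6 -262.3]
 [ 701.  -254.4]
 [ 691.4 -120.3]]
[  52  129   55  103 3866]
box 3866 c [ 490.7 -418.3] s [ 47.6 141.2] a 84.39 z [0.1 0.1 0.1]
[[ 418.1 -435. ]
 [ 558.6 -448.8]
 [ 563.3 -401.5]
 [ 422.8 -387.7]]
[  80  116   52   99 1210]
rail 1210 c [ 484.  -388.2] s [144.9  59.8] a 11.54 z [0. 0. 0.]
[[ 407.  -373.4]
 [ 419.  -432. ]
 [ 561.  -403. ]
 [ 549.  -344.4]]
plug [ 514.9 -265.4   40.4]
paper [ 625.9 -284.1   43.3]
paper2 [ 591.6 -260.2   41.7]
blk [597.  -98.7   8.6]
post [ 597.7 -246.     3.4]
post2 [ 583.4 -136.1   41.3]
pape [ 481.8 -173.3    2.9]
med z bench 2.549262234065125
[-340. -320. -300. -280. -260. -240. -220. -200. -180. -160. -140. -120.
 -100.  -80.]
[[380   0   0   0   0  64   6   0   0   0   0   0   0   3]
 [400   0   0   0   0   0   0   0 416   0   0   0   0   0]
 [420   0   0   0   0   0   0   0  14   0   0   0   2   0]
 [440   0   0   0   0   0   0   0  40   5   0   0   0   0]
 [460   2   1   0   0   0   0   0   0   0   0   0   0   1]
 [480   1   1   1  28   0   0   0   1   2   1   1   0   0]
 [500   2   0  40 189  79   0   0   0   0  13   0   0   0]
 [520   0   0  10 107  23   0   0   2   0   0   0   0   0]
 [540   0   0   8  47   0   0  14  13   0   0   0   0   0]
 [560   0   4  34  10  31   0   0   0   0   0   0   0   0]
 [580   0  29  42   8  60   0   0   2  22  45 146  21  43]]
```

Run:
```python
from h import *
np.set_printoptions(precision=0,suppress=True)
s=np.load('w1.npz');p=s['p'];x,y,z=p[...,0],p[...,1],p[...,2]
V=np.arange(384)[:,None]+0*x
for n,a in dict(front=(.39,.46,-.205,-.15),plug=(.46,.6,-.3,-.225),end=(.53,.6,-.225,-.17)).items():
    for h in(.006,.012,.025):
        m=(x>a[0])&(x<a[1])&(y>a[2])&(y<a[3])&(z>h)&(V<216)
        if m.any(): vv,uu=np.where(m); print(n,h,m.sum(),'x',1000*x[m].min(),1000*x[m].max(),'y',1000*y[m].min(),1000*y[m].max(),'z',1000*z[m].max(),'px',uu.min(),uu.max(),vv.min(),vv.max())
```

```text
front 0.006 543 x 393.1382823691853 449.5226127179009 y -199.89617121855045 -168.1863373051868 z 443.52850613373846 px 2 511 0 215
front 0.012 407 x 401.33662590213174 401.33662590213174 y -188.76046000665727 -188.76046000665727 z 443.52850613373846 px 2 511 0 215
front 0.025 407 x 401.33662590213174 401.33662590213174 y -188.76046000665727 -188.76046000665727 z 443.52850613373846 px 2 511 0 215
plug 0.006 696 x 471.95692257159186 590.4191522089302 y -299.8681643278659 -225.08733164543003 z 41.98945754946482 px 183 229 147 215
plug 0.012 571 x 488.76843838083806 584.5804882305399 y -290.79690962443647 -249.4945458817906 z 41.98945754946482 px 191 219 160 215
plug 0.025 437 x 488.76843838083806 550.97592468614 y -286.60973755157056 -249.4945458817906 z 41.98945754946482 px 191 214 162 199
end 0.006 63 x 538.6070019237559 586.6053157480931 y -213.41869615478018 -170.6099281435036 z 10.804627813424672 px 239 265 185 210
```

Request:
carry_out:
  steps:
    - [[0,0,0.6],[-2.5,-22.2,10],0]
    - [[0,0,0.6],[-2.5,-22.2,10],0]
    - [[0,0,0.6],[-2.5,-22.2,10],0]
    - [[0,0,0.6],[-2.5,-22.2,10],0]
    - [[0,0,0.6],[-2.5,-22.2,10],0]
    - [[0,0,0.6],[-2.5,-22.2,10],0]
    - [[0,0,0.6],[-2.5,-22.2,10],0]
    - [[0,0,0.6],[-2.5,-22.2,10],0]

```text
clock: 3.15
tcp_pos: [0.4899, -0.4184, 0.2018]
orientation: [0.001, 0.042, 0.999, -0.001]
wrist_force: [-0.0, 0.5, 0.2]
finger_gap: 0.0852
grip_force: 0.0
```

Request:
carry_out:
  steps:
    - [[0,0,0],[0,0,4],0]
    - [[0,0,0],[0,0,8],0]
    - [[0,0,0],[0,0,11],0]
    - [[0,0,0],[0,0,13],0]
    - [[0,0,0],[0,0,14.4],0]
    - [[0,0,0],[0,0,14.4],0]
    - [[0,0,0],[0,0,14.4],255]
    - [[0,0,0],[0,0,14.4],255]
  force: 40

```text
clock: 4.15
tcp_pos: [0.4897, -0.4201, 0.0575]
orientation: [0.001, 0.043, 0.999, -0.001]
wrist_force: [-0.6, 0.3, 0.3]
finger_gap: 0.0514
grip_force: 0.0
```

Request:
carry_out:
  steps:
    - [[0,0,0],[0,0,0],255]
    - [[0,0,0],[0,0,0],255]
    - [[0,0,0],[0,0,0],255]
    - [[0,0,0],[0,0,0],255]
    - [[0,0,0],[0,0,0],255]
    - [[0,0,0],[0,0,-1],255]
    - [[0,0,0],[0,0,-2],255]
    - [[0,0,0],[0,0,-3],255]

```text
clock: 5.15
tcp_pos: [0.489, -0.4196, 0.0868]
orientation: [-0.0, 0.043, 0.999, 0.0]
wrist_force: [-0.1, -0.3, -2.2]
finger_gap: 0.0449
grip_force: 43.9
```

Request:
carry_out:
  steps:
    - [[0,0,0],[0,0,-3],255]
    - [[0,0,0],[0,0,-6],255]
    - [[0,0,0],[0,0,-9],255]
    - [[0,0,0],[0,0,-12],255]
    - [[0,0,0],[0,0,-13],255]
    - [[0,0,0],[0,0,-13],255]
    - [[0,0,0],[0,0,-13],255]
    - [[0,0,0],[0,0,-13],255]

```text
clock: 6.15
tcp_pos: [0.4886, -0.419, 0.2147]
orientation: [-0.001, 0.043, 0.999, 0.001]
wrist_force: [-0.3, 0.7, -2.0]
finger_gap: 0.0444
grip_force: 44.1
```

Run:
```python
from h import *
np.set_printoptions(precision=3,suppress=True)
p=np.load('w1.npz')['p']
for u in(150,200,250,300): print([(v,p[v,u].round(3).tolist()) for v in range(24,70,5)][:9])
def corner_tcp(bx,by,tilt,yaw=184.1,zc=.003):
    a=np.radians(4.1);sg=np.sign(tilt)
    b=np.array([bx,by-sg*.046]); c=np.array([.640+b[0]*np.cos(a)-b[1]*np.sin(a),-.191+b[0]*np.sin(a)+b[1]*np.cos(a),zc])
    return c-tool(yaw,tilt).apply([0,sg*.0225,.0495]),c
for t in(0,55,-55):print(t,*corner_tcp(-.235,.003,t))
q,c=corner_tcp(-.235,.003,55)
plan([((.45,-.2,.25),184.1,0),((q[0],q[1],.2),184.1,0),(q+[0,0,.06],184.1,55),(q,184.1,55)])
```

```text
[(24, [0.067, -0.578, -0.876]), (29, [0.084, -0.583, -0.884]), (34, [0.105, -0.585, -0.876]), (39, [0.308, -0.323, -0.0]), (44, [0.315, -0.324, 0.0]), (49, [0.321, -0.326, -0.001]), (54, [0.328, -0.326, 0.001]), (59, [0.334, -0.328, 0.001]), (64, [0.341, -0.329, 0.001])]
[(24, [0.082, -0.366, -0.883]), (29, [0.103, -0.367, -0.874]), (34, [0.307, -0.25, 0.001]), (39, [0.314, -0.25, 0.0]), (44, [0.32, -0.251, 0.001]), (49, [0.327, -0.252, 0.001]), (54, [0.333, -0.253, 0.002]), (59, [0.34, -0.253, 0.003]), (64, [0.347, -0.255, 0.001])]
[(24, [0.302, -0.177, 0.009]), (29, [0.307, -0.177, 0.002]), (34, [0.313, -0.177, 0.002]), (39, [0.319, -0.178, 0.001]), (44, [0.326, -0.178, 0.001]), (49, [0.332, -0.179, -0.002]), (54, [0.339, -0.179, 0.0]), (59, [0.345, -0.18, 0.0]), (64, [0.352, -0.18, 0.002])]
[(24, [0.137, 0.042, -0.779]), (29, [0.312, -0.105, 0.001]), (34, [0.318, -0.105, -0.001]), (39, [0.325, -0.106, 0.002]), (44, [0.331, -0.105, -0.0]), (49, [0.338, -0.106, 0.001]), (54, [0.345, -0.106, 0.001]), (59, [0.351, -0.106, 0.0]), (64, [0.358, -0.106, -0.0])]
0 [ 0.405 -0.205  0.053] [ 0.405 -0.205  0.003]
55 [ 0.407 -0.223  0.05 ] [ 0.409 -0.251  0.003]
-55 [ 0.404 -0.186  0.05 ] [ 0.402 -0.159  0.003]
clock 6.15
[0.1, -0.1, -9.0] [5.74, 21.49, -3.48]
[0.1, -0.1, -9.0] [9.85, 18.81, 1.52]
[55.0, -4.4, -8.3] [9.83, 18.79, 10.54]
[55.0, -4.4, -8.3] [9.82, 18.78, 16.54]
```

Request:
carry_out:
  steps:
    - [[0,0,-9],[5.7,21.5,-3.5],255]
    - [[0,0,-9],[5.7,21.5,-3.5],255]
    - [[0,0,-9],[5.7,21.5,-3.5],255]
    - [[0,0,-9],[5.7,21.5,-3.5],255]
    - [[0,0,-9],[9.8,18.8,1.5],255]
    - [[0,0,-9],[9.8,18.8,1.5],255]
    - [[0,0,-9],[9.8,18.8,1.5],255]
    - [[0,0,-9],[9.8,18.8,1.5],255]

```text
clock: 7.15
tcp_pos: [0.4091, -0.2249, 0.2025]
orientation: [0.001, -0.035, 0.999, -0.001]
wrist_force: [0.9, 0.4, -1.8]
finger_gap: 0.0445
grip_force: 43.9
```

Run:
```python
from h import *
q=np.array([.407,-.223,.050]);plan([(q+[0,0,.07],184.1,55),(q,184.1,55)])
```

```text
clock 7.15
[54.9, 0.1, -0.1] [0.22, 0.22, 8.25]
[54.9, 0.1, -0.1] [0.24, 0.23, 15.25]
```

Request:
carry_out:
  steps:
    - [[9,0,0],[0.2,0.2,1],255]
    - [[18,0,0],[0.2,0.2,2],255]
    - [[27,0,0],[0.2,0.2,4],255]
    - [[36,0,0],[0.2,0.2,6],255]
    - [[45,0,0],[0.2,0.2,8],255]
    - [[54,0,0],[0.2,0.2,8.2],255]
    - [[55,0,0],[0.2,0.2,8.2],255]
    - [[55,0,0],[0.2,0.2,8.2],255]

```text
clock: 8.15
tcp_pos: [0.4073, -0.2218, 0.1198]
orientation: [0.017, -0.031, 0.887, -0.461]
wrist_force: [0.0, -0.4, -1.5]
finger_gap: 0.0446
grip_force: 44.1
```

Run:
```python
from h import *
q=np.array([.407,-.223,.050]);plan([(q,184.1,55)]);s=env.get_state();print(s['joint_pos'])
T=rot(s['orientation']);print('corner z',(np.array(s['tcp_pos'])+T.apply([0,.0225,.0495])))
for k in (3,6,10): print(k,(100*T.inv().apply([0,.0,-k/100])).round(2))
```

```text
clock 8.15
[0.1, 0.0, -0.1] [0.05, 5.64, 4.11]
[-0.1472597   0.15067884 -0.86681656  0.25254816 -0.92447935 -0.36875008]
corner z [ 0.40937914 -0.24929387  0.07288591]
3 [0.   2.45 1.73]
6 [0.01 4.91 3.45]
10 [0.01 8.18 5.75]
```

Request:
carry_out:
  steps:
    - [[0,0,0],[0,2,1.4],255]
    - [[0,0,0],[0,4,2.8],255]
    - [[0,0,0],[0,5,3.5],255]
    - [[0,0,0],[0,5.65,4],255]
    - [[0,0,0],[0,5.65,4],255]
    - [[0,0,0],[0,5.65,4],90]
    - [[0,0,0],[0,5.65,4],90]
    - [[0,0,0],[0,5.65,4],90]

```text
clock: 9.15
tcp_pos: [0.4061, -0.2223, 0.0506]
orientation: [0.017, -0.031, 0.886, -0.462]
wrist_force: [0.7, 0.4, -0.8]
finger_gap: 0.0549
grip_force: 0.3
```

Run:
```python
from h import *
i,d,c,p=shot('scene'); cv2.imwrite('pics/s2.png',cv2.resize(i[150:290,170:390,::-1],(660,420),interpolation=cv2.INTER_CUBIC)); print(env.get_state()['joint_pos'])
```

```text
[-0.14787804  0.30663624 -0.94147567  0.02110663 -0.92672935 -0.36971084]
```

View pics/s2.png

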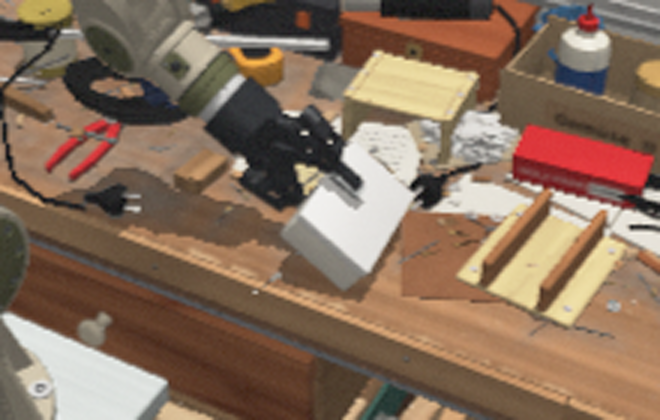

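The crop shows the box at about (350,220), tilted and resting on the lower finger with its low edge on the bench. I'll slide the hand out sideways so the box settles.

Request:
carry_out:
  steps:
    - [[0,0,0],[0,0.6,-0.8],90]
    - [[0,0,0],[0,1.2,-1.6],90]
    - [[0,0,0],[0,1.8,-2.5],90]
    - [[0,0,0],[0,2.4,-3.3],90]
    - [[0,0,0],[0,3.0,-4.2],90]
    - [[0,0,0],[0,3.5,-5.0],90]
    - [[0,0,0],[0,4.2,-6.2],90]
    - [[0,0,0],[0,5,-7.6],90]

```text
clock: 10.2
tcp_pos: [0.3993, -0.1313, 0.053]
orientation: [0.017, -0.031, 0.886, -0.462]
wrist_force: [-0.0, 0.7, 0.2]
finger_gap: 0.0552
grip_force: 0.0
```

Run:
```python
from h import *
i,d,c,p=shot('scene'); cv2.imwrite('pics/s3.png',cv2.resize(i[150:290,170:390,::-1],(660,420),interpolation=cv2.INTER_CUBIC))
plan([((.37,-.1,.25),184.1,20),((.335,-.16,.30),184.1,0)])
```

```text
clock 10.25
[-35.0, 0.0, -0.0] [2.72, -14.28, -13.94]
[-55.0, 0.0, -0.0] [6.64, -21.67, -12.11]
```

View pics/s3.png

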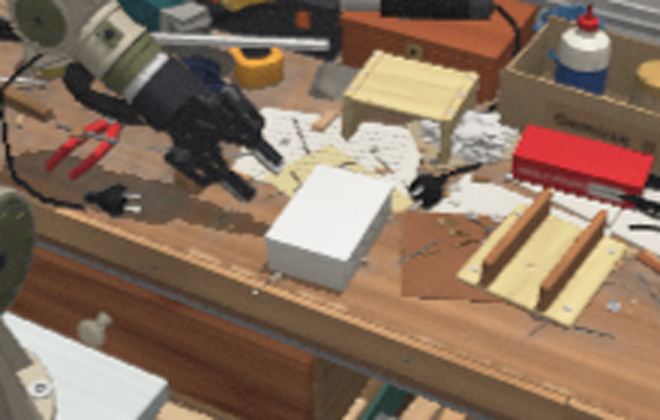

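The crop shows the box flat on the bench at about (330,225), clear of the hand. I'll raise the hand, level it and measure.

Request:
carry_out:
  steps:
    - [[0,0,0],[0.5,0,-5],60]
    - [[-5,0,0],[1,-2,-10],60]
    - [[-15,0,0],[2,-8,-14],60]
    - [[-25,0,0],[2.7,-14,-14],60]
    - [[-35,0,0],[2.7,-14.3,-14],60]
    - [[-45,0,0],[4,-19,-13],60]
    - [[-55,0,0],[5,-22,-12],60]
    - [[-55,0,0],[5,-22,-12],60]

```text
clock: 11.25
tcp_pos: [0.3505, -0.1702, 0.3031]
orientation: [0.001, -0.028, 1.0, -0.001]
wrist_force: [-0.3, 0.3, -0.3]
finger_gap: 0.0657
grip_force: 0.0
```

Request:
carry_out:
  steps:
    - [[0,0,0],[0,0,0],60]
    - [[0,0,0],[0,0,0],60]
    - [[0,0,0],[0,0,0],60]
    - [[0,0,0],[0,0,0],60]
    - [[0,0,0],[0,0,0],60]
    - [[0,0,0],[0,0,0],60]
    - [[0,0,0],[0,0,0],60]
    - [[0,0,0],[0,0,0],60]

```text
clock: 12.25
tcp_pos: [0.3512, -0.163, 0.3017]
orientation: [0.0, -0.035, 0.999, 0.0]
wrist_force: [-0.6, 0.2, -0.9]
finger_gap: 0.0655
grip_force: 0.0
```

```bash
cat >> h.py <<'E'
BAY=np.array([.640,-.191]);BA=np.radians(4.1)
def inbay(q):
    q=np.array(q)[...,:2]-BAY; c,s=np.cos(BA),np.sin(BA); return np.stack([q[...,0]*c+q[...,1]*s,-q[...,0]*s+q[...,1]*c],-1)
def world(b,z): c,s=np.cos(BA),np.sin(BA); return np.array([BAY[0]+b[0]*c-b[1]*s,BAY[1]+b[0]*s+b[1]*c,z])
E
python3 - <<'E'
from h import *
np.set_printoptions(precision=4,suppress=True)
i,d,c,p=shot('wrist'); cv2.imwrite('pics/w4.png',i[:,:,::-1]); np.savez('w4.npz',i=i,d=d,p=p)
x,y,z=p[...,0],p[...,1],p[...,2]
b=inbay(p)
hsv=cv2.cvtColor(i,cv2.COLOR_RGB2HSV)
m=(b[...,0]<-.1)&(b[...,0]>-.34)&(abs(b[...,1])<.12)&(z>.036)&(z<.055)
n,l,st,_=cv2.connectedComponentsWithStats(m.astype(np.uint8));k=1+np.argmax(st[1:,4]);print(st[k])
r=rectz(p,l==k,.03,.06,'box');print(inbay(r/1000)); print('c',inbay(r.mean(0)/1000))
print('joints',env.get_state()['joint_pos'],env.get_state()['tcp_pos'])
E
```

```text
[ 186  142   62   88 5173]
box 5173 c [ 406.1 -204.5] s [141.4  91.2] a 3.99 z [0.0456 0.047  0.0483]
[[-0.3048  0.049 ]
 [-0.305  -0.0422]
 [-0.1637 -0.0425]
 [-0.1635  0.0488]]
c [-0.2343  0.0033]
joints [-0.6428 -0.0662 -0.2208  1.4161  0.0001 -0.7132] [ 0.3513 -0.1631  0.3017]
```

View pics/w4.png

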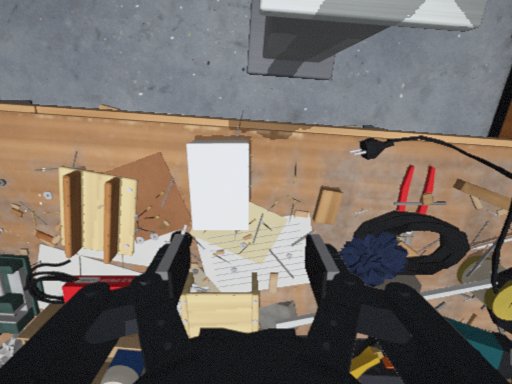

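The view shows the box at (219,186), flat and lined up with the pigeonhole at (222,312). Box centre in the bay frame is (-0.234, 0.003) with yaw aligned, so pushing comes next.

Run:
```python
from h import *
plan([(world((-.333,.003),.10),184.1,0),(world((-.333,.003),.014),184.1,0)])
print(world((-.333,.003),.01))
```

```text
clock 12.3
[0.0, 0.0, -0.1] [4.7, -4.56, 20.17]
[0.0, 0.0, -0.1] [4.7, -4.56, 28.77]
[ 0.30763773 -0.21181633  0.01      ]
```

Request:
carry_out:
  steps:
    - [[0,0,0],[4.7,-4.6,6],120]
    - [[0,0,0],[4.7,-4.6,12],120]
    - [[0,0,0],[4.7,-4.6,18],120]
    - [[0,0,0],[4.7,-4.6,22],120]
    - [[0,0,0],[4.7,-4.6,25],120]
    - [[0,0,0],[4.7,-4.6,27],120]
    - [[0,0,0],[4.7,-4.6,28.6],120]
    - [[0,0,0],[4.7,-4.6,28.6],120]

```text
clock: 13.3
tcp_pos: [0.3068, -0.2114, 0.0149]
orientation: [-0.001, -0.035, 0.999, 0.001]
wrist_force: [-0.0, 0.7, 0.6]
finger_gap: 0.0454
grip_force: 0.0
```

Run:
```python
from h import *
s=env.get_state();print(inbay(s['tcp_pos']),s['tcp_pos'],s['joint_pos'],s['wrist_force'])
plan([(world((-.2,.003),.015),184.1,0),(world((-.107,.003),.015),184.1,0)])
```

```text
[-0.33382143  0.00343303] [ 0.30678744 -0.21144314  0.01487366] [-8.19898372e-01  1.38915647e-01 -7.77730072e-01  6.56857196e-01
  6.12312568e-05 -8.90189225e-01] [-0.02322306  0.72501684  0.62483906]
clock 13.3
[0.1, -0.1, -0.1] [-13.38, -0.03, -0.03]
[0.1, -0.1, -0.1] [-22.68, -0.01, -0.05]
```

Pushing slowly (about 10 cm/s), in stages.

Request:
carry_out:
  steps:
    - [[0,0,0],[-1.2,0,0],120]
    - [[0,0,0],[-2,0,0],120]
    - [[0,0,0],[-3,0,0],120]
    - [[0,0,0],[-4.2,0,0],120]
    - [[0,0,0],[-5.4,0,0],120]
    - [[0,0,0],[-6.6,0,0],120]
    - [[0,0,0],[-7.8,0,0],120]
    - [[0,0,0],[-9,0,0],120]

```text
clock: 14.3
tcp_pos: [0.3982, -0.2057, 0.0157]
orientation: [-0.0, -0.035, 0.999, 0.0]
wrist_force: [-2.1, -0.1, 1.5]
finger_gap: 0.0453
grip_force: 0.8
```

Request:
carry_out:
  steps:
    - [[0,0,0],[-1,0,0],120]
    - [[0,0,0],[-2,0,0],120]
    - [[0,0,0],[-3,0,0],120]
    - [[0,0,0],[-4,0,0],120]
    - [[0,0,0],[-5,0,0],120]
    - [[0,0,0],[-5.5,0,0],120]
    - [[0,0,0],[-5.5,0,0],120]
    - [[0,0,0],[-5.5,0,0],120]

```text
clock: 15.3
tcp_pos: [0.4522, -0.2019, 0.0157]
orientation: [0.0, -0.035, 0.999, 0.0]
wrist_force: [0.5, 0.3, -0.1]
finger_gap: 0.045
grip_force: 0.0
```

Run:
```python
from h import *
i,d,c,p=shot('scene'); cv2.imwrite('pics/s5.png',cv2.resize(i[150:290,170:390,::-1],(660,420),interpolation=cv2.INTER_CUBIC))
s=env.get_state();print(inbay(s['tcp_pos']),s['wrist_force'])
plan([(world((-.107,.003),.015),184.1,0)])
b=inbay(p);z=p[...,2];m=(b[...,0]<-.06)&(b[...,0]>-.34)&(abs(b[...,1])<.1)&(z>.04)&(z<.052)&(i.min(-1)>150)
r=rectz(p,m,.03,.06,'box');print(inbay(r/1000))
```

```text
[-0.18810834  0.00254592] [-0.5968529  -0.74423235 -0.18539795]
clock 15.35
[0.0, 0.0, -0.1] [-8.11, 0.05, 0.08]
box 128 c [ 521.1 -206.8] s [ 61.6 131.7] a 71.18 z [0.0438 0.0463 0.0498]
[[-0.19238949 -0.01000371]
 [-0.0711366  -0.06128456]
 [-0.0471302  -0.00452159]
 [-0.16838306  0.04675927]]
```

View pics/s5.png

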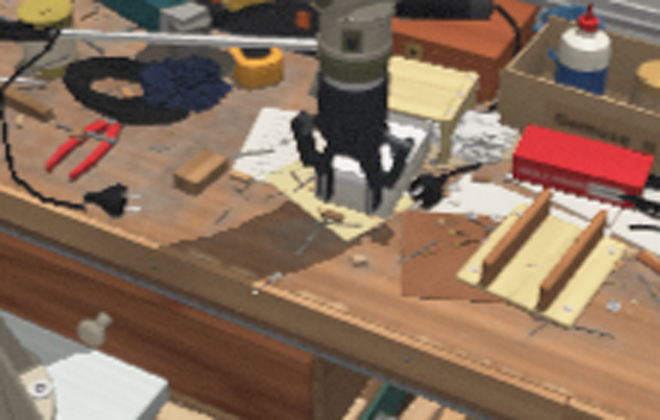

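The crop shows the box ahead of the two fingers at (370,165), squarely entering the mouth. I'll keep pushing and slow down near the end.

Request:
carry_out:
  steps:
    - [[0,0,0],[-1,0,0],120]
    - [[0,0,0],[-2,0,0],120]
    - [[0,0,0],[-3,0,0],120]
    - [[0,0,0],[-4,0,0],120]
    - [[0,0,0],[-5,0,0],120]
    - [[0,0,0],[-6,0,0],120]
    - [[0,0,0],[-6.8,0,0],120]
    - [[0,0,0],[-7.2,0,0],120]

```text
clock: 16.35
tcp_pos: [0.5247, -0.1968, 0.0157]
orientation: [0.0, -0.035, 0.999, -0.0]
wrist_force: [-1.8, 0.7, 0.6]
finger_gap: 0.0454
grip_force: 0.8
```

Request:
carry_out:
  steps:
    - [[0,0,0],[-0.2,0,0],120]
    - [[0,0,0],[-0.4,0,0],120]
    - [[0,0,0],[-0.6,0,0],120]
    - [[0,0,0],[-0.8,0,0],120]
    - [[0,0,0],[-1,0,0],120]
    - [[0,0,0],[-1.0,0,0],120]
    - [[0,0,0],[-1.0,0,0],120]
    - [[0,0,0],[-1.0,0,0],120]

```text
clock: 17.35
tcp_pos: [0.5342, -0.1961, 0.0158]
orientation: [0.0, -0.035, 0.999, 0.0]
wrist_force: [-0.6, 1.1, -0.2]
finger_gap: 0.0454
grip_force: 0.0
```

Run:
```python
from h import *
s=env.get_state();print(inbay(s['tcp_pos']),s['tcp_pos'],s['wrist_force'],s['ft_torque'])
```

```text
[-0.10588581  0.00245949] [ 0.53420933 -0.19611737  0.01582056] [-0.5583494   1.12456687 -0.15831818] [-0.00472218  0.0061109   0.02562594]
```

Request:
carry_out:
  steps:
    - [[0,0,0],[-0.1,0,0],120]
    - [[0,0,0],[-0.2,0,0],120]
    - [[0,0,0],[-0.3,0,0],120]
    - [[0,0,0],[-0.4,0,0],120]
    - [[0,0,0],[-0.4,0,0],120]
    - [[0,0,0],[-0.4,0,0],120]
    - [[0,0,0],[-0.4,0,0],120]
    - [[0,0,0],[-0.4,0,0],120]

```text
clock: 18.35
tcp_pos: [0.535, -0.1959, 0.0155]
orientation: [-0.003, -0.035, 0.999, -0.0]
wrist_force: [-9.6, -2.8, 6.8]
finger_gap: 0.0446
grip_force: 5.1
```

The hand stopped with about 10 N of force, so the box has reached the back wall. I'll back off and check.

Request:
carry_out:
  steps:
    - [[0,0,0],[0.4,0,0],120]
    - [[0,0,0],[1.5,0,0],120]
    - [[0,0,0],[3,0,0],120]
    - [[0,0,0],[6,0,-3],120]
    - [[0,0,0],[9,0,-9],120]
    - [[0,0,0],[12,0,-15],120]
    - [[0,0,0],[14,0,-21],120]
    - [[0,0,0],[14,0,-27],120]

```text
clock: 19.35
tcp_pos: [0.3964, -0.2051, 0.2806]
orientation: [-0.0, -0.035, 0.999, 0.0]
wrist_force: [0.3, -1.4, -0.9]
finger_gap: 0.0453
grip_force: 0.0
```

Request:
carry_out:
  steps:
    - [[0,0,0],[0,0,0],120]
    - [[0,0,0],[0,0,0],120]
    - [[0,0,0],[0,0,0],120]
    - [[0,0,0],[0,0,0],120]
    - [[0,0,0],[0,0,0],120]
    - [[0,0,0],[0,0,0],120]
    - [[0,0,0],[0,0,0],120]
    - [[0,0,0],[0,0,0],120]

```text
clock: 20.35
tcp_pos: [0.3987, -0.2057, 0.2789]
orientation: [0.0, -0.035, 0.999, 0.0]
wrist_force: [-0.2, 0.5, 0.5]
finger_gap: 0.0451
grip_force: 0.0
```

Run:
```python
from h import *
np.set_printoptions(precision=4,suppress=True)
i,d,c,p=shot('wrist'); cv2.imwrite('pics/w6.png',i[:,:,::-1])
b=inbay(p);z=p[...,2]
m=(b[...,0]<-.057)&(b[...,0]>-.2)&(abs(b[...,1])<.1)&(z>.038)&(z<.053)
n,l,st,_=cv2.connectedComponentsWithStats(m.astype(np.uint8));k=1+np.argmax(st[1:,4])
r=rectz(p,l==k,.03,.06,'box');print(inbay(r/1000))
m=(abs(b[...,0])<.08)&(abs(b[...,1])<.09)&(z>.06)&(z<.078);r=rectz(p,m,.06,.08,'bay');print(inbay(r/1000))
print(env.get_state()['wrist_force'])
```

```text
box 1308 c [ 563.5 -192.2] s [38.6 92.5] a 3.99 z [0.0423 0.0468 0.0481]
[[-0.0956  0.0505]
 [-0.0957 -0.0419]
 [-0.0572 -0.042 ]
 [-0.057   0.0505]]
bay 4168 c [ 637.8 -191.6] s [105.  134.8] a 4.16 z [0.0655 0.067  0.069 ]
[[-0.0547  0.0669]
 [-0.0546 -0.0678]
 [ 0.0504 -0.0677]
 [ 0.0502  0.067 ]]
[ 0.2894 -0.0615  0.5209]
```

View pics/w6.png

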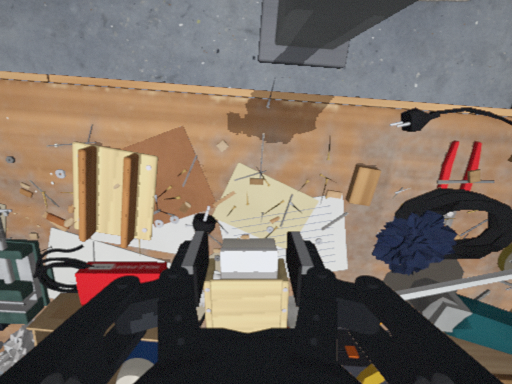

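The box's outer end is at bay x = -0.0957, against an expected -0.096, and its centre is 4 mm off the middle line. The view shows 40 mm of it standing out of the mouth, squarely at (249,262), with the other things still in place. I'm handing in.

```bash
python3 -c "
from workcell import env
print(env.hand_in())"
```

```text
the job is handed in; nothing more can be done
None
```

I lifted the white box out of its stand, laid it flat, and pushed it end first into the pigeonhole until it was home against the back wall. I then handed the job in at about 20 s; no verdict came back.

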